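# Lift a warm circuit board off the preheater with a board lifter

## Robot

A 6-joint arm with a two-finger parallel gripper is mounted at the origin on the work surface. World frame = base frame: x ahead of the robot, y to its left, z up, the work surface at z = 0. Lengths are in m, angles in rad, forces in N, time in s.
With the tool pointing down it reaches from about 0.375 to 0.9 m from the base axis. Payload 3.1 kg.
Tool frame: the origin (TCP) lies between the finger pads; the fingertips stand 19 mm ahead of it and the grasp point (between the pads) is the TCP; z points along the fingers, y is the direction in which the jaws open and shut (so a half turn about z gives the same grasp; the last joint's range is limited). The gripper opens to 87 mm and grips with 3 to 60 N. Pads are 19 mm wide; open, the fingers measure 117 mm over their backs; the gripper's body (75 mm by 190 mm) begins 51 mm behind the grasp point.
Start: joints at [-1.323, 0.527, 1.433, -0, 1.181, -0.178], TCP at [0.259, -0.569, 0.242] pointing down, gripper open.
Joint ranges: [-3.08, 3.08], [-0.75, 2.2], [0.22, 2.44], [-1.43, 4.57], [0, 2.65], [-2.85, 2.85]. Speed limits (rad/s): [2.79, 2.79, 3.14, 3.14, 3.14, 3.14].

## Interface

Orientations are given as a unit quaternion [x, y, z, w].
In Python, from rig import robot gives the robot as it stands.
- The arm moves only by the tool apply_moves, never from a script. Its argument "series" is a list of rows, each a list of 7 numbers: the shift along the tool's x, y, z in cm, then the turn, a rotation vector about the tool's x, y, z in degrees, then the opening, from 0 (shut) to 1 (fully open). In form: [[dx, dy, dz, rx, ry, rz, grip], ...]. A call has 1 to 5 rows; each row is the pose to reach, as a shift and turn from the pose commanded when the call began, along the tool's axes at that moment; what a row does not reach only later rows make up. A row lasts 1/12 s, in which the tool goes at most 41.7 mm and 7.16 degrees, less where a joint would pass 70% of its speed; a pose out of reach is approached as far as the arm can. A call with a gripper value outside its range is refused whole. The fingers move at their own pace and stop on an object; "newtons" is the grip in N (left out, the last holds). Time passes only in rows, so rows that repeat a pose let the fingers close. It gives the time, the measured TCP pose, the force and the opening at its end, in the units of the state.
- robot.get_obs(): the state, without advancing time (a new reading comes with each control period).
- robot.camera(name): name is "side" or "top"; returns the picture (400x640x3 uint8, red, green, blue); there is no depth.
- robot.camera_params(name): a dict with "mtx" (3x3 intrinsics, pixels), "origin" and "rotation" of the camera in the world. Camera axes: x right, y down, z forward; pixel columns grow to the right and rows downward; lengths in m; the calibration is good to about 2 mm. A picture is of the moment at which its call begins. camera_params takes no time and is no camera call.
- robot.hand_in(): hands the job in, once; it reports no verdict.
The state is a dict: "time": time; "q": joint angles; "joint_velocities": joint speeds; "joint_torque": joint torques, N m; "position": TCP position; "tool_rot": TCP orientation; "ft_force": force on the tool from outside, world axes, zero at the start; "moment": the same for the moment, N m; "grip_width": finger opening in m.
Only numpy, scipy, OpenCV 4.12 (cv2) and the standard library are available. Lean on these libraries where they do the work, as an engineer would, in place of code of your own. Each camera call takes 0.05 s, during which the arm holds its last target. There are 200 camera calls.

## Task

Slide the preheater's latch sideways so that its cover springs open, then push the blade of the flat board lifter under the warm circuit board and carry the board on it to the cooling rack, leaving it centred and square on the rack's two rails. Finish by laying the lifter flat on the bench, clear of the rack. Do not touch the board with the gripper, keep it level, and leave the other things on the bench alone.

Things in the scene. Friction and masses are not known exactly. Their poses are not given: they have to be found in the camera images.
- preheater: Grey bench preheater, fixed, 40 mm high, spanning x -100 to 100 and y -135 to 90 mm. Origin: on the bench under the middle of its rails; x points from its open front to its hinged back, z up. Two steel rails along x, 130 mm long, 6 mm thick, centred at y = -36 and +36 mm (66 mm clear between); rail tops at z = 58 mm, plate between them at z = 42 mm: a 16 mm gap under the board
- lid (a joint): Angle (rad) of the preheater's see-through cover with aluminium skirts: 0 shut (0.02 on the latch), 1.75 fully open. Shut, it spans preheater x -89 to 93, y -86 to 86, top z = 88 mm and hides the board's front. Hinged along y at x = 93, z = 45 mm; sprung, it swings up and back by itself in about 2 s once the latch lets go, and stays open, leaving the front clear
- latch (a joint): Travel of the latch (m): 0 to 0.003 latched, slides along the preheater's +x to 0.026; the cover is let go beyond about 0.014. It slides with about 2 N and stays where it is left
- latch_tab (a point): Upright black thumb tab of the latch, on the preheater's -y side near the front: 10 mm (preheater x) by 14 mm (y), from z = 47 up to 85 mm. This point: its middle, 12 mm below its top; axes as the preheater's. Under it a steel slide plate 24 mm long (x), top at z = 47 mm; a hook (up to z = 65 mm) starts 11 mm inward (+y) of this point
- board_center (a point): Green circuit board, 110 (x) x 100 (y) x 3 mm, 60 to 130 g, parts on its upper face up to 10 mm tall. Point: the middle of the bare board's thickness; z up. It starts loose on the preheater's rails, x along the rails within about 0.05 rad, off-centre by up to 4 mm
- board: The same circuit board; origin at the centre of its underside
- lifter_grip (a point): Board lifter, a flat steel spatula, 160 g, starting flat on the bench: blade 50 mm wide, 2.5 mm thick, a wooden bar handle over its rear part, 84 mm long (x), 18 wide (y), 20 high, 40 to 60 mm above the blade's underside. Point: the handle's middle, 50 mm above that underside. x points to the blade's front edge: blade from 40 mm behind to 165 ahead of this point; handle posts end 37 ahead
- lifter: The same lifter; origin 50 mm under the middle of its handle, at the blade's underside
- rack: Cooling rack, fixed: aluminium plate 150 (x) x 120 (y) x 6 mm with two upright rails along x, 130 mm long, 6 mm thick, centred at y = -36 and +36 mm (66 mm clear between), tops at z = 33 mm. Origin: on the bench under its middle. The lifter comes in and backs out along x, between the rails, with its handle on the -x side
- casing: White open plastic casing 100 x 160 x 35 mm, bystander
- flux_bottle: Squeeze bottle, 42 mm wide, 110 mm tall, bystander
- solder_spool: Spool 60 mm wide, 44 mm tall, bystander
- tape_roll: Roll of tape 68 mm wide, 22 mm tall, bystander
- screwdriver: Screwdriver lying down, bystander
- brush: Brush lying down, bystander
- screw_jar: Jar 56 mm wide, 60 mm tall, bystander
Mind the look-alikes: they are no part of the job. Leave any green or orange look-alike of the rack alone. There is more than one size of the lifter; the job needs the larger.

How it is judged:
By the outcome, as a careful person would: the job done as asked, in the order asked, and still so for the second after the job is handed in, with the robot touching nothing.
It also fails if it takes over 72 s, if anything falls off the work surface, if the arm or the gripper's body presses on something with over 40 N, if the wrist force passes 120 N, or if a joint passes its speed limit or range.

## Working session

There is one attempt and no reset: what is moved stays moved. The work goes in short steps, Python scripts to look and compute and a tool call to move; the robot and the scene stay as the last step left them, time stands still between calls to the robot, and variables do not carry over. Pictures are saved under pics/ and viewed, about 8 in all and at most 12, crops included, and the job is handed in when it is done.

Besides the shell and the picture viewer there is one more tool, called after "Request:" in YAML: its name, and indented under it one key for each argument. apply_moves: Moves the arm, as the interface text tells. Its arguments: {"type":"object","properties":{"series":{"type":"array"},"newtons":{"type":"number"}},"required":["series"]}

```bash
mkdir -p pics; ls; cat > h.py <<'E'
import numpy as np,cv2
from rig import robot
from scipy.spatial.transform import Rotation as R
def snap(cam,name):
    im=robot.camera(cam); cv2.imwrite(f'pics/{name}.png',im[:,:,::-1]); return im
def crop(src,name,x0,y0,x1,y1,s):
    im=cv2.imread(f'pics/{src}.png')[y0:y1,x0:x1]; cv2.imwrite(f'pics/{name}.png',cv2.resize(im,None,fx=s,fy=s,interpolation=cv2.INTER_CUBIC))
def cam(c):
    p=robot.camera_params(c); M=np.array(p['rotation']); 
    if M.shape!=(3,3): M=R.from_quat(M).as_matrix()
    return np.array(p['mtx']),np.array(p['origin']),M
def w(c,u,v,z):
    K,o,M=cam(c); d=M@np.linalg.solve(K,[u,v,1]); return o+d*(z-o[2])/d[2]
def px(c,P):
    K,o,M=cam(c); q=K@(M.T@(np.array(P)-o)); return q[:2]/q[2]
E
python3 - <<'E'
from h import *
for c in('top','side'): snap(c,c+'0'); print(robot.camera_params(c))
a=cv2.imread('pics/top0.png');
o=robot.get_obs();print(o)
E
```

```text
pics
{'mtx': array([[507.40432158,   0.        , 319.22621092],
       [  0.        , 507.40432158, 209.73432487],
       [  0.        ,   0.        ,   1.        ]]), 'origin': array([ 0.22096475, -0.06733471,  1.60136827]), 'rotation': array([ 0.71330551, -0.69447444,  0.06796517, -0.06543115])}
{'mtx': array([[392.81171901,   0.        , 318.15463461],
       [  0.        , 392.81171901, 202.21749625],
       [  0.        ,   0.        ,   1.        ]]), 'origin': array([0.19584276, 0.77085873, 1.12243463]), 'rotation': array([-0.15582778,  0.92545624, -0.34056378,  0.05713815])}
{'time': 0.1, 'q': array([-1.32249082e+00,  5.28400647e-01,  1.43376660e+00,  1.13221228e-05,
        1.18137308e+00, -1.78537236e-01]), 'joint_velocities': array([-1.87189163e-04, -3.30253550e-03, -3.54364521e-03, -4.01570999e-04,
        7.93938432e-04, -6.29658847e-05]), 'joint_torque': array([-2.18959731e-04, -4.40985131e+01, -1.77149624e+01,  6.33526803e-02,
        5.34025335e-02, -5.51208052e-05]), 'position': array([ 0.25860497, -0.56831706,  0.24065498]), 'tool_rot': array([ 9.77311966e-01,  2.11802674e-01, -2.87326582e-05, -9.73427497e-04]), 'ft_force': array([-0.90388032, -0.32557779,  0.58776502]), 'moment': array([-0.00893529,  0.00465529,  0.03497065]), 'grip_width': 0.08718100119642065}
```

View pics/top0.png

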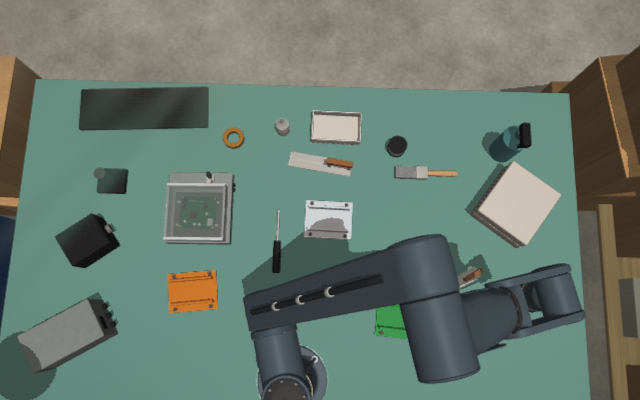

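View pics/side0.png

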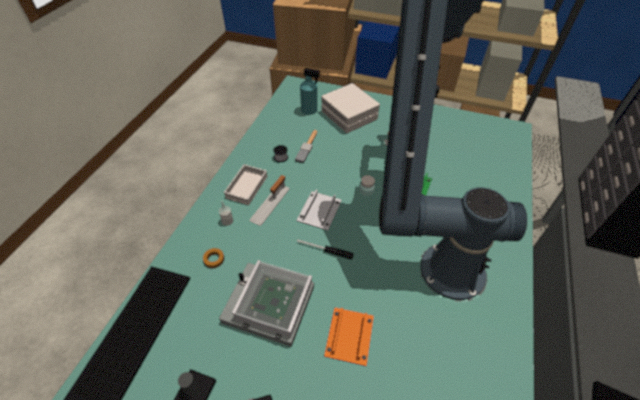

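The top view has two lifters. One is at (320,163), about 63 px ≈ 195 mm long. The other is half hidden under the arm at (465,280). There are also three racks: silver (328,220), orange (192,291) and green (395,320). The silver rack is the plain aluminium one. The preheater is at (198,210) with its tab at (209,177), so its front faces image right (world -y). I'll check these in enlarged crops.

```bash
python3 - <<'E'
from h import *
a=cv2.imread('pics/top0.png')
def c(x0,y0,x1,y1,s): return cv2.resize(a[y0:y1,x0:x1],None,fx=s,fy=s,interpolation=cv2.INTER_CUBIC)
A=c(280,140,380,250,5.0)  # 500x550
B=c(150,165,250,255,3)
C=c(440,250,500,310,3)
out=np.zeros((550,800,3),np.uint8); out[:,:500]=A; out[:270,500:800]=B; out[270:450,500:680]=C
cv2.imwrite('pics/m1.png',out)
E
```

```text
(no output)
```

View pics/m1.png

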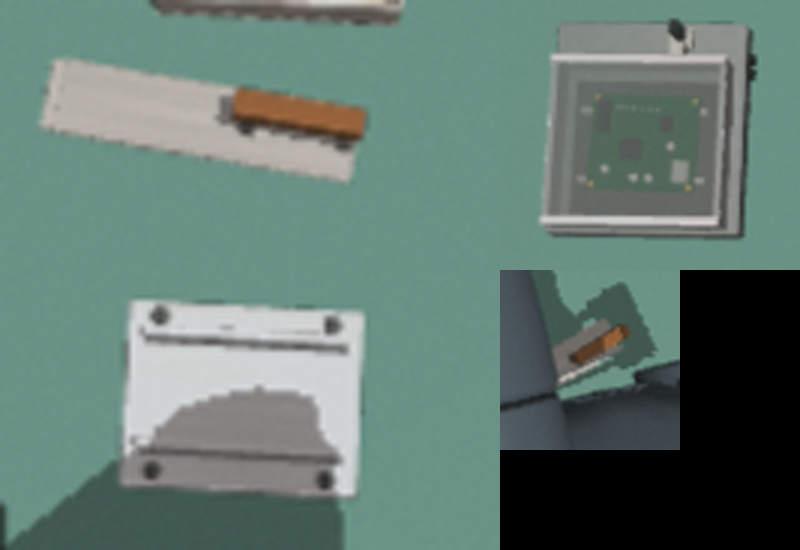

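```bash
python3 - <<'E'
from h import *
np.set_printoptions(precision=4,suppress=True)
A=lambda x,y:(280+x/5-.4,140+y/5-.4)
B=lambda x,y:(150+(x-500)/3-.33,165+y/3-.33)
def q(l,f,pts,z):
    P=[w('top',*f(*p),z) for p in pts]; print(l,np.array(P)[:,:2].tolist()); return np.array(P)
l=q('lifter FU FL RL',A,[(57,58),(42,130),(353,182)],.0025); print(np.linalg.norm(l[0]-l[1]),np.linalg.norm(l[1]-l[2]))
h=q('handle top corners',A,[(240,88),(366,107),(364,138),(236,116)],.06);print(h.mean(0),np.linalg.norm(h[0]-h[1]))
r=q('rack',A,[(130,300),(364,313),(355,497),(121,485)],.006); print(r.mean(0),[np.linalg.norm(r[i]-r[i-1]) for i in range(4)])
d=r[0]+r[3]-r[1]-r[2]; print('x ang',np.arctan2(d[1],d[0]))
p=q('pre',B,[(558,22),(750,28),(743,237)],.04); print(np.linalg.norm(p[0]-p[1]),np.linalg.norm(p[1]-p[2]))
d=p[0]-p[1]; print('x ang',np.arctan2(d[1],d[0])); d=p[2]-p[1]; print(np.arctan2(d[1],d[0])+np.pi/2)
print('tab',w('top',*B(676,26),.085))
b=q('board',B,[(597,93),(700,98),(690,192),(586,187)],.0595);print(b.mean(0))
o=robot.get_obs();print(R.from_quat(o['tool_rot']).as_matrix())
E
```

```text
lifter FU FL RL [[0.7195735258242434, 0.028593508643684637], [0.6704410345183581, 0.03658011052831746], [0.6411001730823223, -0.1667820678842288]]
0.04977737951707092 0.2054679093155546
handle top corners [[0.6851853833326306, -0.09098833937397316], [0.6749723032141899, -0.17068364075801395], [0.654717175604049, -0.16970379908690558], [0.6668047078579024, -0.08889260861993328]]
[ 0.6704 -0.1301  0.06  ] 0.0803470476632389
rack [[0.5580124660735905, -0.02441726055178589], [0.5536094521503887, -0.17490645689973397], [0.43444337447466036, -0.17085864940626772], [0.43809923759228897, -0.022456571821843234]]
[ 0.496  -0.0982  0.006 ] [np.float64(0.11992925691883752), np.float64(0.15055359427479365), np.float64(0.11923480538048395), np.float64(0.14844710157665045)]
x ang 1.5438402872128645
pre [[0.6283582067355548, 0.4105470995047442], [0.62745362349926, 0.20743596678430112], [0.40536173450377433, 0.20174349064371402]]
0.20311314705309658 0.22216482944470373
x ang 1.5663427193363444
-1.5451707621400974
tab [0.6157 0.2755 0.085 ]
board [[0.5486380936706673, 0.35810698869009705], [0.5462787770604188, 0.2513324873171622], [0.4478057463587314, 0.25523153166599355], [0.45008923378211124, 0.3617732299930849]]
[0.4982 0.3066 0.0595]
[[ 0.9103  0.414  -0.0005]
 [ 0.414  -0.9103  0.0019]
 [ 0.0004 -0.0019 -1.    ]]
```

The sizes agree with the description. The blade measures 205 x 50 mm, so this is the larger lifter. The rack measures 150 x 120 mm and the preheater 203 x 222 mm. Next I'll plan the approach to the latch tab.

```bash
cat >> h.py <<'E'
def pose(yaw):  # tool down, tool y at world angle yaw (deg)
    a=np.radians(yaw); y=np.array([np.cos(a),np.sin(a),0]); z=np.array([0,0,-1.]); return R.from_matrix(np.c_[np.cross(y,z),y,z])
def plan(pos,yaw,n=1,turn=None,start=None):
    o=robot.get_obs(); p=np.array(o['position']); r=R.from_quat(o['tool_rot'])
    if start: p=np.array(start[0]); r=pose(start[1])
    full=(r.inv()*pose(yaw)).as_rotvec()
    if turn is not None: full=np.radians([0,0,turn])
    dp=(np.array(pos)-p)/n; rc=r
    for i in range(n):
        print(np.round(rc.inv().apply(dp)*100,2),np.round(np.degrees(full/n),2)); rc=rc*R.from_rotvec(full/n)
E
python3 -c "
from h import *
plan([.624,.240,.2],90,5,turn=-155.6)"
```

```text
[ 13.34 -11.69   0.84] [  0.     0.   -31.12]
[17.47 -3.11  0.84] [  0.     0.   -31.12]
[16.56  6.36  0.84] [  0.     0.   -31.12]
[10.89 14.01  0.84] [  0.     0.   -31.12]
[ 2.08 17.62  0.84] [  0.     0.   -31.12]
```

Request:
apply_moves:
  series:
    - [13.34,-11.69,0.8,0,0,-31.1,0]
    - [13.34,-11.69,0.8,0,0,-31.1,0]
    - [13.34,-11.69,0.8,0,0,-31.1,0]
    - [13.34,-11.69,0.8,0,0,-31.1,0]
    - [13.34,-11.69,0.8,0,0,-31.1,0]
  newtons: 20

```text
time: 0.52
position: [0.3323, -0.4001, 0.2325]
tool_rot: [0.883, 0.47, 0.001, -0.004]
ft_force: [0.7, -0.3, -0.1]
grip_width: 0.0611
```

Request:
apply_moves:
  series:
    - [17.47,-3.11,0.8,0,0,-31.1,0]
    - [17.47,-3.11,0.8,0,0,-31.1,0]
    - [17.47,-3.11,0.8,0,0,-31.1,0]
    - [17.47,-3.11,0.8,0,0,-31.1,0]
    - [17.47,-3.11,0.8,0,0,-31.1,0]

```text
time: 0.93
position: [0.4049, -0.2397, 0.2248]
tool_rot: [0.725, 0.689, 0.001, -0.003]
ft_force: [-0.1, -0.0, 0.0]
grip_width: 0.028
```

Request:
apply_moves:
  series:
    - [16.56,6.36,0.8,0,0,-31.1,0]
    - [16.56,6.36,0.8,0,0,-31.1,0]
    - [16.56,6.36,0.8,0,0,-31.1,0]
    - [16.56,6.36,0.8,0,0,-31.1,0]
    - [16.56,6.36,0.8,0,0,-31.1,0]

```text
time: 1.35
position: [0.479, -0.0796, 0.2172]
tool_rot: [0.513, 0.858, 0.001, -0.001]
ft_force: [-0.9, 0.2, 0.6]
grip_width: 0.0014
```

Request:
apply_moves:
  series:
    - [10.89,14.0,0.8,0,0,-31.1,0]
    - [10.89,14.0,0.8,0,0,-31.1,0]
    - [10.89,14.0,0.8,0,0,-31.1,0]
    - [10.89,14.0,0.8,0,0,-31.1,0]
    - [10.89,14.0,0.8,0,0,-31.1,0]

```text
time: 1.77
position: [0.5534, 0.0815, 0.2093]
tool_rot: [0.265, 0.964, 0.001, 0.001]
ft_force: [0.5, -0.1, 0.4]
grip_width: 0.0002
```

```bash
python3 -c "
from h import *
plan([.624,.240,.2],90,1)
print(robot.get_obs())"
```

```text
[ 2.03 17.22  0.97] [  0.13   0.11 -30.72]
{'time': 1.7667, 'q': array([-0.05438929,  0.47942107,  1.63463685,  0.00203545,  1.02528572,
       -1.09004915]), 'joint_velocities': array([ 0.161879  ,  0.0744108 , -0.11752166, -0.06339441,  0.08289661,
       -0.25891764]), 'joint_torque': array([  0.42329516, -39.44528818, -14.89052296,   0.19299444,
         0.08323085,   0.05563148]), 'position': array([0.55344345, 0.08153246, 0.2092948 ]), 'tool_rot': array([2.64894997e-01, 9.64276215e-01, 1.08880908e-03, 9.14862714e-04]), 'ft_force': array([ 0.45369017, -0.07502626,  0.39184261]), 'moment': array([ 0.06459227, -0.15299214, -0.03921531]), 'grip_width': 0.0002398518486634814}
```

Request:
apply_moves:
  series:
    - [2.0,17.0,1.0,0,0,-30.7,0]
    - [2.0,17.0,1.0,0,0,-30.7,0]
    - [2.0,17.0,1.0,0,0,-30.7,0]
    - [2.0,17.0,1.0,0,0,-30.7,0]
    - [2.0,17.0,1.0,0,0,-30.7,0]

```text
time: 2.18
position: [0.6247, 0.2383, 0.1988]
tool_rot: [0.0, 1.0, 0.001, 0.002]
ft_force: [0.8, -0.2, -0.4]
grip_width: 0.0002
```

```bash
python3 - <<'E'
from h import *
plan([.624,.240,.088],90,1)
a=snap('top','t1'); b=snap('side','s1')
x,y=map(int,px('side',[.6157,.2755,.075])); print(x,y,px('top',[.6157,.2755,.085]))
c=lambda im,x,y,r,s: cv2.resize(im[y-r:y+r,x-r:x+r,::-1],None,fx=s,fy=s,interpolation=cv2.INTER_CUBIC)
cv2.imwrite('pics/m2.png',np.hstack([c(a,209,177,40,5),c(b,x,y,40,5)]))
E
```

```text
[ 0.11  0.14 11.08] [ 0.17  0.2  -0.02]
240 274 [208.34284516 173.35134313]
```

View pics/m2.png

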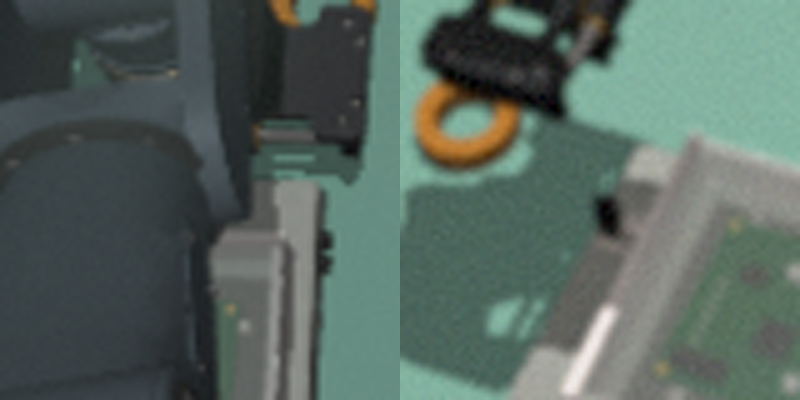

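```bash
python3 - <<'E'
from h import *
print(px('side',[.624,.24,.2]),px('side',[.624,.24,.18]),px('side',[.624,.24,.27]))
crop('s1','m3',150,120,350,320,3)
E
```

```text
[236.96502899 240.54652246] [238.05321348 244.52365933] [232.91129526 225.73078674]
```

View pics/m3.png

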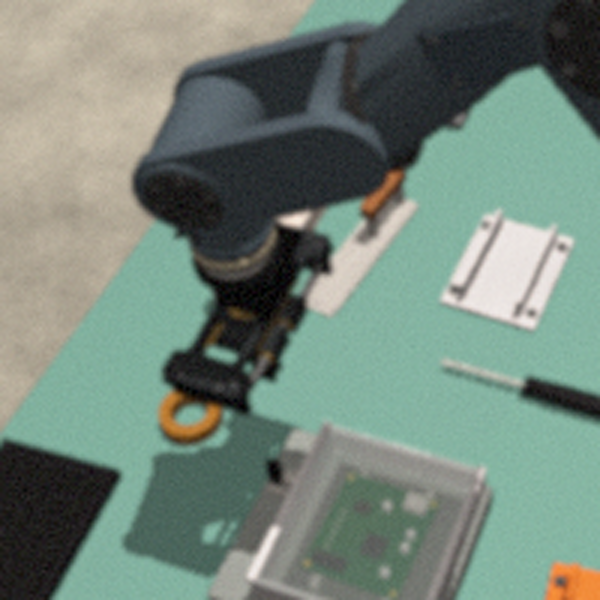

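Request:
apply_moves:
  series:
    - [0,0,4,0,0,0,0]
    - [0,0,8,0,0,0,0]
    - [0,0,11,0,0,0,0]
    - [0,0,11,0,0,0,0]

```text
time: 2.62
position: [0.6165, 0.2298, 0.0827]
tool_rot: [0.006, 1.0, -0.002, -0.008]
ft_force: [-1.7, 0.2, -0.6]
grip_width: 0.0005
```

Request:
apply_moves:
  series:
    - [0,0.5,0,0,0,0,0]
    - [0,1.0,0,0,0,0,0]
    - [0,1.4,0,0,0,0,0]
    - [0,1.8,0,0,0,0,0]
    - [0,1.8,0,0,0,0,0]

```text
time: 3.03
position: [0.6234, 0.2527, 0.0919]
tool_rot: [0.003, 1.0, 0.001, 0.002]
ft_force: [-0.0, 0.2, 0.3]
grip_width: 0.0003
```

Request:
apply_moves:
  series:
    - [0,0.4,0,0,0,0,0]
    - [0,0.8,0,0,0,0,0]
    - [0,1.2,0,0,0,0,0]
    - [0,1.6,0,0,0,0,0]
    - [0,1.6,0,0,0,0,0]

```text
time: 3.45
position: [0.6224, 0.2679, 0.0898]
tool_rot: [0.003, 1.0, -0.0, 0.0]
ft_force: [0.6, -0.3, 0.5]
grip_width: 0.0004
```

```bash
python3 - <<'E'
from h import *
snap('side','s2'); crop('s2','m4',190,200,340,350,4); print(robot.get_obs()['position'])
E
```

```text
[0.622404   0.26780313 0.08960177]
```

View pics/m4.png

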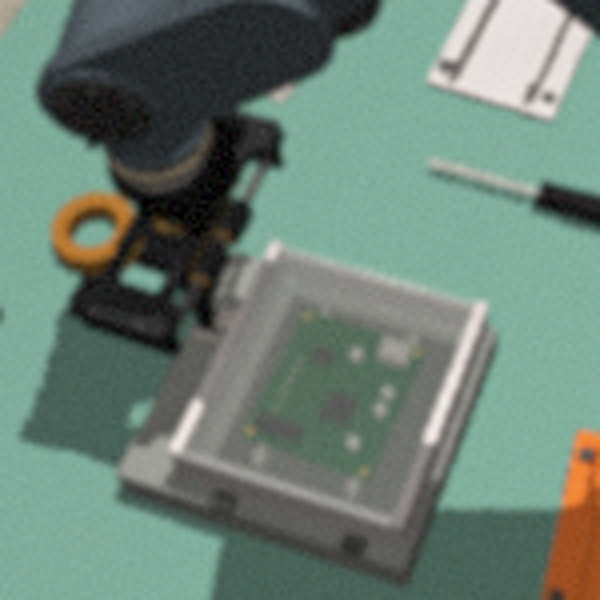

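The lid is still shut, and the finger at crop (205,295) is just reaching the tab. No contact force yet, so I'll keep pushing.

Request:
apply_moves:
  series:
    - [0,0.3,0,0,0,0,0]
    - [0,0.6,0,0,0,0,0]
    - [0,0.9,0,0,0,0,0]
    - [0,1.2,0,0,0,0,0]
    - [0,1.2,0,0,0,0,0]

```text
time: 3.92
position: [0.6222, 0.2802, 0.0894]
tool_rot: [0.004, 1.0, 0.0, -0.0]
ft_force: [-0.7, -1.2, 0.7]
grip_width: 0.0008
```

Request:
apply_moves:
  series:
    - [0,0.2,0,0,0,0,0]
    - [0,0.4,0,0,0,0,0]
    - [0,0.6,0,0,0,0,0]
    - [0,0.6,0,0,0,0,0]

```text
time: 4.25
position: [0.6224, 0.2856, 0.0899]
tool_rot: [0.004, 1.0, -0.0, -0.0]
ft_force: [-2.5, -2.7, 3.2]
grip_width: 0.0007
```

```bash
python3 - <<'E'
from h import *
a=cv2.imread('pics/s2.png');b=snap('side','s3')[:,:,::-1]; d=cv2.absdiff(a,b).max(2)
print((d[240:350,240:330]>40).sum()); o=robot.get_obs(); print(o['position'],o['ft_force'])
E
```

```text
1255
[0.62242563 0.28553142 0.08989668] [-1.86803568 -2.79404386  3.97362454]
```

Contact registers at about 3 N and the lid area of the image has changed. Backing the tool outward and up.

Request:
apply_moves:
  series:
    - [-1,-0.3,0,0,0,0,0]
    - [-3,-0.5,0,0,0,0,0]
    - [-5,-2,-2,0,0,0,0]
    - [-6,-4,-5,0,0,0,0]
    - [-6,-7,-8,0,0,0,0]

```text
time: 4.72
position: [0.6851, 0.2166, 0.1686]
tool_rot: [0.003, 1.0, 0.001, 0.002]
ft_force: [0.9, -0.3, 0.6]
grip_width: 0.0005
```

```bash
python3 - <<'E'
from h import *
# next: above lifter handle
hx=np.degrees(np.arctan2(.0365801+.16678,.67044-.6411)); print('lifter yaw',hx)
o=robot.get_obs(); print(o['position'],o['ft_force'])
snap('side','s4'); crop('s4','m5',190,200,340,350,4)
E
```

```text
lifter yaw 81.79023985726718
[0.68512354 0.21664805 0.16857031] [ 0.91423965 -0.28352841  0.55187864]
```

View pics/m5.png

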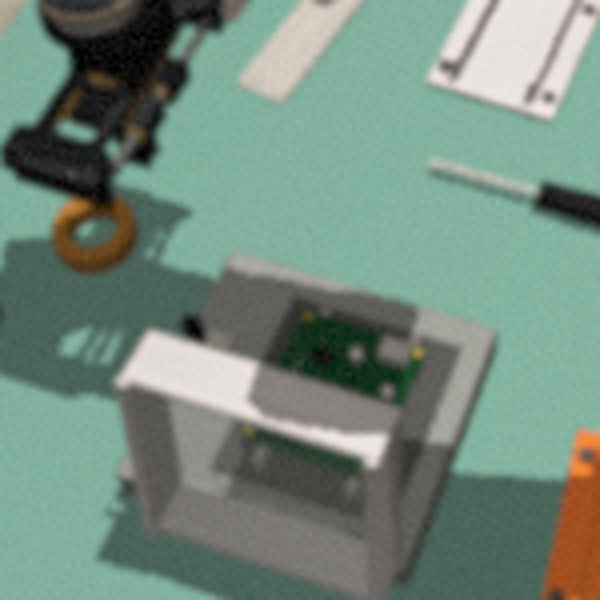

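The lid is fully open and the board is untouched, visible at crop (340,345). The tab at (190,325) has slid. Next is the lifter grasp.

```bash
python3 -c "
from h import *
plan([.6727,-.1186,.16],-8.2,3)"
```

```text
[  0.41 -10.95   0.56] [ 0.19  0.21 32.53]
[-5.54 -9.45  0.59] [ 0.19  0.21 32.53]
[-9.76 -4.99  0.58] [ 0.19  0.21 32.53]
```

Request:
apply_moves:
  series:
    - [0.4,-10.95,0.6,0.2,0.2,32.5,0]
    - [0.4,-10.95,0.6,0.2,0.2,32.5,0]
    - [0.4,-10.95,0.6,0.2,0.2,32.5,0]
    - [0.4,-10.95,0.6,0.2,0.2,32.5,0.5]
    - [0.4,-10.95,0.6,0.2,0.2,32.5,1]

```text
time: 5.18
position: [0.6783, 0.1036, 0.1626]
tool_rot: [0.288, 0.958, -0.001, -0.001]
ft_force: [-0.2, 0.6, 1.1]
grip_width: 0.007
```

Request:
apply_moves:
  series:
    - [-5.5,-9.45,0.6,0,0,32.5,1]
    - [-5.5,-9.45,0.6,0,0,32.5,1]
    - [-5.5,-9.45,0.6,0,0,32.5,1]
    - [-5.5,-9.45,0.6,0,0,32.5,1]
    - [-5.5,-9.45,0.6,0,0,32.5,1]

```text
time: 5.6
position: [0.673, -0.0058, 0.1568]
tool_rot: [0.545, 0.839, -0.001, -0.001]
ft_force: [0.9, -0.0, -0.2]
grip_width: 0.039
```

Request:
apply_moves:
  series:
    - [-9.8,-5.0,0.6,0,0,32.5,1]
    - [-9.8,-5.0,0.6,0,0,32.5,1]
    - [-9.8,-5.0,0.6,0,0,32.5,1]
    - [-9.8,-5.0,0.6,0,0,32.5,1]
    - [-9.8,-5.0,0.6,0,0,32.5,1]

```text
time: 6.02
position: [0.6681, -0.1161, 0.151]
tool_rot: [0.758, 0.653, -0.001, 0.0]
ft_force: [0.1, 0.2, -1.2]
grip_width: 0.0723
```

```bash
python3 - <<'E'
from h import *
robot.camera('side')
snap('top','t2'); plan([.6727,-.1186,.05],-8.2)
crop('t2','m6',150,150,270,250,6)
E
```

```text
[-0.35  0.56 10.12] [-0.14  0.13  0.16]
```

View pics/m6.png

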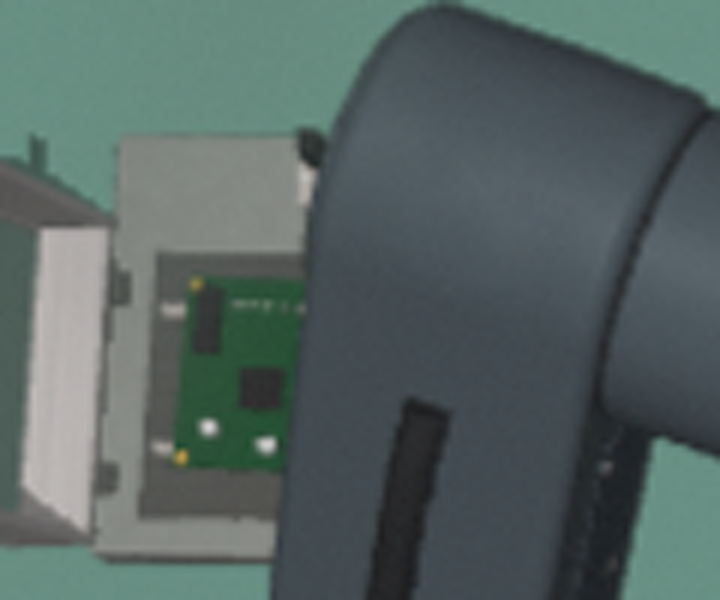

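The elbow hides the front half. The visible parts are the back rail ends at crop (162,310) and (153,447), and the board's back edge corners at (192,278) and (178,463). I'll grasp the lifter now and measure the preheater again with the arm elsewhere.

Request:
apply_moves:
  series:
    - [-0.2,0.3,3,0,0,0.2,1]
    - [-0.35,0.55,6,-0.1,0.1,0.2,1]
    - [-0.35,0.55,8,-0.1,0.1,0.2,1]
    - [-0.35,0.55,10.1,-0.1,0.1,0.2,1]
    - [-0.35,0.55,10.1,-0.1,0.1,0.2,1]

```text
time: 6.53
position: [0.669, -0.1162, 0.0456]
tool_rot: [0.755, 0.656, -0.003, -0.004]
ft_force: [-1.1, -0.3, -0.0]
grip_width: 0.0867
```

Request:
apply_moves:
  series:
    - [0,0,0,0,0,0,1]
    - [0,0,0,0,0,0,1]
    - [0,0,0,0,0,0,1]

```text
time: 6.78
position: [0.6731, -0.1178, 0.0524]
tool_rot: [0.755, 0.655, -0.0, 0.001]
ft_force: [0.3, 0.1, 1.0]
grip_width: 0.0872
```

```bash
python3 - <<'E'
from h import *
o=robot.get_obs(); print(o['position'],o['ft_force']); plan([.6727,-.1186,.05],-8.2)
f=lambda x,y:(150+x/6-.4,150+y/6-.4)
for p,z in [((162,310),.058),((153,447),.058),((118,135),.04),((97,555),.04),((192,278),.061),((178,463),.061)]: print(p,w('top',*f(*p),z))
E
```

```text
[ 0.67313795 -0.11782863  0.05239878] [0.33236546 0.06345636 0.95930067]
[-0.08 -0.03  0.24] [0.09 0.1  0.1 ]
(162, 310) [0.53076209 0.37387901 0.058     ]
(153, 447) [0.45905682 0.37282839 0.058     ]
(118, 135) [0.6280653  0.40968778 0.04      ]
(97, 555) [0.40483983 0.40226604 0.04      ]
(192, 278) [0.54745041 0.35887733 0.061     ]
(178, 463) [0.4506762  0.35856774 0.061     ]
```

Request:
apply_moves:
  series:
    - [-0.1,0,0.2,0.1,0.1,0.1,0.1]
    - [-0.1,0,0.2,0.1,0.1,0.1,0]
    - [-0.1,0,0.2,0.1,0.1,0.1,0]
    - [-0.1,0,0.2,0.1,0.1,0.1,0]
    - [-0.1,0,0.2,0.1,0.1,0.1,0]
  newtons: 60

```text
time: 7.2
position: [0.6715, -0.1187, 0.0489]
tool_rot: [0.756, 0.654, -0.001, -0.001]
ft_force: [-0.1, 0.2, 0.8]
grip_width: 0.0611
```

Request:
apply_moves:
  series:
    - [0,0,0,0,0,0,0]
    - [0,0,0,0,0,0,0]
    - [0,0,0,0,0,0,0]
    - [0,0,0,0,0,0,0]
    - [0,0,0,0,0,0,0]

```text
time: 7.62
position: [0.6714, -0.1186, 0.0485]
tool_rot: [0.756, 0.654, -0.001, -0.002]
ft_force: [-0.7, 0.3, 0.3]
grip_width: 0.0282
```

Request:
apply_moves:
  series:
    - [0,0,0,0,0,0,0]
    - [0,0,0,0,0,0,0]
    - [0,0,0,0,0,0,0]
    - [0,0,0,0,0,0,0]
    - [0,0,0,0,0,0,0]

```text
time: 8.03
position: [0.6713, -0.1186, 0.0485]
tool_rot: [0.756, 0.654, -0.001, -0.002]
ft_force: [-1.5, -0.8, 0.7]
grip_width: 0.0174
```

Request:
apply_moves:
  series:
    - [0,0,0,0,0,0,0]
    - [0,0,-1,0,0,0,0]
    - [0,0,-2.5,0,0,0,0]
    - [0,0,-5,0,0,0,0]
    - [0,0,-8,0,0,0,0]

```text
time: 8.45
position: [0.6703, -0.1182, 0.1277]
tool_rot: [0.756, 0.654, -0.002, -0.004]
ft_force: [0.7, -0.5, -1.3]
grip_width: 0.0171
```

```bash
python3 -c "
from h import *
o=robot.get_obs(); print(o['position'],o['ft_force'],o['moment'],o['grip_width'])
plan([.495,.02,.13],1)"
```

```text
[ 0.67033822 -0.1182316   0.12774894] [ 0.67764979 -0.47900385 -1.33289015] [-0.11546985 -0.11677104  0.01531527] 0.017066617304723867
[ 11.16 -19.34  -0.05] [-0.47 -0.12 -9.25]
```

Request:
apply_moves:
  series:
    - [1,-2,-0.3,0,0,0,0]
    - [3,-5,-0.6,0,0,0,0]
    - [5,-8.5,-0.6,0,0,0,0]
    - [7,-12,-0.6,0,0,0,0]
    - [9,-15.5,-0.6,0,0,0,0]

```text
time: 8.87
position: [0.5301, -0.0066, 0.136]
tool_rot: [0.756, 0.654, -0.001, -0.001]
ft_force: [0.8, 0.6, -2.4]
grip_width: 0.0175
```

Request:
apply_moves:
  series:
    - [1.2,-2,0,0,0,-3,0]
    - [2,-3.5,0,0,0,-6,0]
    - [2.2,-3.8,0,0,0,-9,0]
    - [2.2,-3.8,0,0,0,-9,0]
    - [2.2,-3.8,0,0,0,-9,0]

```text
time: 9.28
position: [0.4977, 0.0198, 0.1361]
tool_rot: [0.703, 0.711, -0.0, -0.001]
ft_force: [-0.0, -0.4, -1.2]
grip_width: 0.0174
```

```bash
python3 - <<'E'
from h import *
a=snap('top','t3'); b=snap('side','s5'); o=robot.get_obs(); print(o['position'],o['tool_rot'])
plan([.495,.02,.13],1)
f=lambda im,x0,y0,x1,y1,s: cv2.resize(im[y0:y1,x0:x1,::-1],None,fx=s,fy=s,interpolation=cv2.INTER_CUBIC)
A=f(a,155,165,285,255,6); cv2.imwrite('pics/m7.png',A)
E
```

```text
[0.49824231 0.01927068 0.13585072] [ 7.02953905e-01  7.11234960e-01 -2.79384621e-04 -7.49099454e-04]
[ 0.08 -0.32  0.59] [-0.08 -0.04 -0.33]
```

View pics/m7.png

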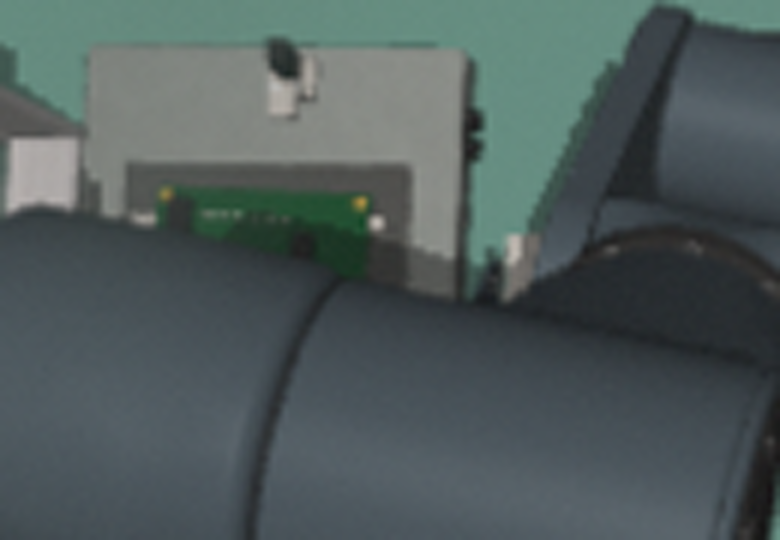

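```bash
python3 - <<'E'
from h import *
f=lambda x,y:(155+x/6-.42,165+y/6-.42)
def L(n,p,q,z):
    a,b=w('top',*f(*p),z),w('top',*f(*q),z); d=a-b; print(n,a[:2].round(4),b[:2].round(4),np.linalg.norm(d).round(4),'yaw',np.arctan2(d[1],d[0]).round(4))
L('top edge',(90,47),(465,49),.04)
L('pocket',(127,163),(411,166),.041)
L('rail',(132,218),(385,222),.058)
L('board',(159,187),(373,196),.061)
L('front edge',(462,298),(466,49),.04)
L('back edge',(88,180),(90,47),.04)
crop('s5','m8',190,200,340,350,5)
E
```

```text
top edge [0.6271 0.4086] [0.6315 0.2106] 0.1981 yaw 1.5931
pocket [0.5646 0.3838] [0.5671 0.235 ] 0.1488 yaw 1.5875
rail [0.5319 0.374 ] [0.5334 0.2433] 0.1307 yaw 1.5821
board [0.548  0.3605] [0.5463 0.2498] 0.1108 yaw 1.5553
front edge [0.4977 0.2043] [0.6315 0.2101] 0.1339 yaw -3.0988
back edge [0.5552 0.4038] [0.6271 0.4086] 0.072 yaw -3.0747
```

View pics/m8.png

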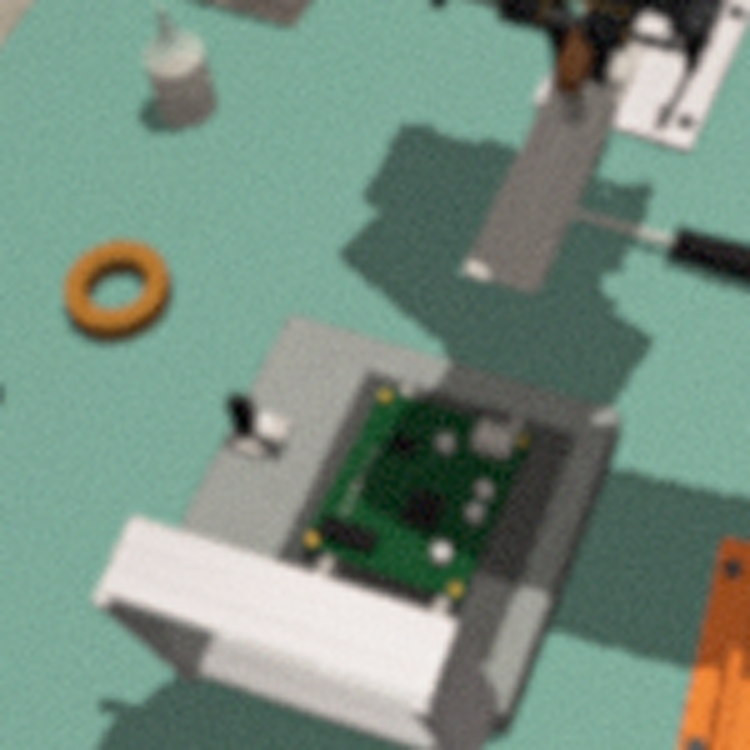

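The lifter is held straight. The blade's front corners are at side crop (463,268) and (537,292). The board, rails and open lid are clear. I'll check the blade's pose in the hand against its predicted projection.

```bash
cat >> h.py <<'E'
def lifter(along=.153,wid=.025,dz=-.046):  # predicted blade front corners L,R
    o=robot.get_obs(); r=R.from_quat(o['tool_rot']).as_matrix(); x=-r[:,0]*1.0; y=r[:,1]
    u=r[:,0] if r[1,0]>0 else -r[:,0]
    c=np.array(o['position'])+u*along-r[:,2]*dz
    return c-y*wid,c+y*wid,np.degrees(np.arctan2(u[1],u[0]))
E
python3 - <<'E'
from h import *
l,r,yaw=lifter(); print(l,r,yaw)
for P in(l,r): q=px('side',P); print(q,(q-[190,200])*5, px('top',P))
for p in [(463,268),(537,292)]: print(w('side',190+p[0]/5-.4,200+p[1]/5-.4,l[2]))
# board & rails in side image
f=lambda x,y:(190+x/5-.4,200+y/5-.4)
for n,p,z in [('corner FR',(385,393),.061),('FL?',(523,437),.061),('BR',(312,538),.061),('BL',(456,588),.061)]: print(n,w('side',*f(*p),z))
E
```

```text
[0.47138526 0.17199753 0.08998998] [0.52138178 0.1725831  0.08991745] 90.67097723124934
[297.16798479 257.20467011] [535.83992395 286.02335053] [239.0759399  220.15653249]
[282.09366567 252.88126243] [460.46832836 264.40631213] [239.80617135 203.92537375]
[0.52059705 0.17360166 0.08998998]
[0.47083929 0.17484969 0.08998998]
corner FR [0.54008678 0.25575706 0.061     ]
FL? [0.44979314 0.25593564 0.061     ]
BR [0.54142237 0.35625933 0.061     ]
BL [0.45104932 0.3570964  0.061     ]
```

```bash
python3 -c "
from h import *
plan([.4923,.0193,.097],-.9)"
```

```text
[ 0.01 -0.59  3.89] [-0.08 -0.04  1.57]
```

Request:
apply_moves:
  series:
    - [0,-0.3,1,-0.1,0,0.8,0]
    - [0,-0.6,2.2,-0.1,0,1.6,0]
    - [0,-0.6,3.4,-0.1,0,1.6,0]
    - [0,-0.6,3.9,-0.1,0,1.6,0]
    - [0,-0.6,3.9,-0.1,0,1.6,0]

```text
time: 9.8
position: [0.4908, 0.0193, 0.0954]
tool_rot: [0.713, 0.701, -0.001, -0.002]
ft_force: [0.6, 0.5, -1.3]
grip_width: 0.0173
```

Request:
apply_moves:
  series:
    - [0,0,0,0,0,0,0]
    - [0,0,0,0,0,0,0]
    - [0,0,0,0,0,0,0]

```text
time: 10.05
position: [0.4914, 0.0196, 0.097]
tool_rot: [0.712, 0.702, 0.0, -0.001]
ft_force: [0.5, 0.3, -1.4]
grip_width: 0.017
```

```bash
python3 - <<'E'
from h import *
plan([.4923,.0193,.097],-.9); plan([.4953,.2115,.097],-.9)
snap('side','s6'); l,r,y=lifter(); print(l,r,y)
for P in(l,r): print((px('side',P)-[230,210])*8)
crop('s6','m9',230,210,330,285,8)
E
```

```text
[-0.03  0.09 -0.  ] [-0.03 -0.05  0.04]
[1.919e+01 1.000e-01 1.000e-02] [-0.03 -0.05  0.04]
[0.46855248 0.17303467 0.05111479] [0.5185469  0.17228825 0.0510831 ] 89.14460274690072
[547.072048   435.12237692]
[430.40758841 398.08365504]
```

View pics/m9.png

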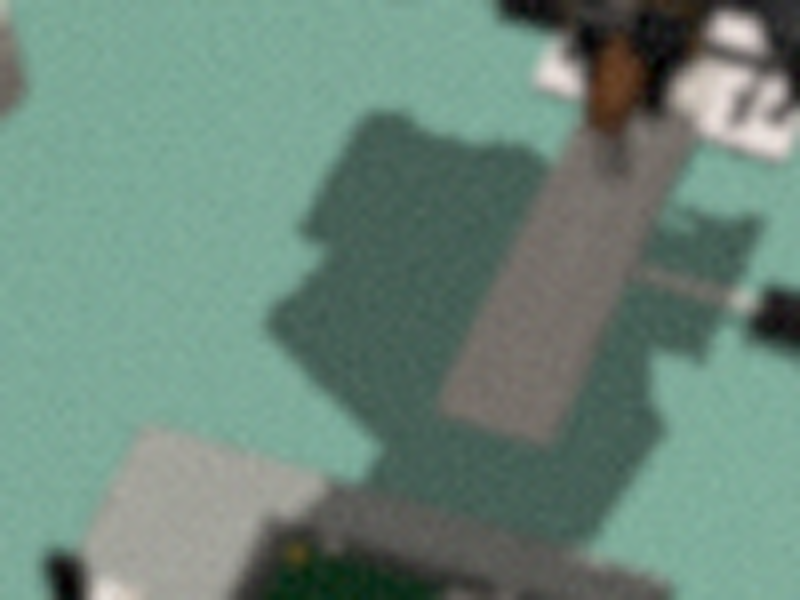

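The blade corners seen at crop (437,408) and (553,443) match the prediction to within about 1 px. The blade is straight and level, so I'll insert it.

Request:
apply_moves:
  series:
    - [0.5,0.1,0,0,0,0,0]
    - [1.5,0.1,0,0,0,0,0]
    - [3,0.1,0,0,0,0,0]
    - [4.5,0.1,0,0,0,0,0]
    - [6,0.1,0,0,0,0,0]

```text
time: 10.52
position: [0.4925, 0.0812, 0.0967]
tool_rot: [0.712, 0.702, -0.0, -0.001]
ft_force: [-0.1, 0.0, -2.3]
grip_width: 0.0173
```

Request:
apply_moves:
  series:
    - [1,0,0,0,0,0,0]
    - [2,0,0,0,0,0,0]
    - [3,0,0,0,0,0,0]
    - [4,0,0,0,0,0,0]
    - [5,0,0,0,0,0,0]

```text
time: 10.93
position: [0.4933, 0.1306, 0.0965]
tool_rot: [0.712, 0.702, -0.0, -0.001]
ft_force: [0.3, -0.0, -1.6]
grip_width: 0.0174
```

```bash
python3 -c "
from h import *
o=robot.get_obs(); print(o['position'],o['ft_force']); plan([.4953,.2115,.097],-.9); print(lifter())"
```

```text
[0.49333784 0.13063867 0.09654287] [ 0.33777889 -0.04357674 -1.60170167]
[ 8.09  0.08 -0.04] [-0.12 -0.06  0.05]
(array([0.47053098, 0.28404667, 0.05076258]), array([0.52052532, 0.28330108, 0.05066224]), np.float64(89.14545453271545))
```

Request:
apply_moves:
  series:
    - [1,0,0,0,0,0,0]
    - [2,0,0,0,0,0,0]
    - [3,0.1,0,0,0,0,0]
    - [4,0.1,0,0,0,0,0]
    - [5,0.1,0,0,0,0,0]

```text
time: 11.35
position: [0.4952, 0.1807, 0.0966]
tool_rot: [0.712, 0.702, -0.0, -0.001]
ft_force: [-0.4, -0.5, -1.3]
grip_width: 0.0175
```

Request:
apply_moves:
  series:
    - [1,0,0,0,0,0,0]
    - [1.8,0,0,0,0,0,0]
    - [2.5,0,0,0,0,0,0]
    - [3,0,0,0,0,0,0]
    - [3.1,0,0,0,0,0,0]

```text
time: 11.77
position: [0.4956, 0.2116, 0.0966]
tool_rot: [0.712, 0.702, -0.0, -0.001]
ft_force: [0.5, -0.3, -1.7]
grip_width: 0.0171
```

```bash
python3 - <<'E'
from h import *
a=cv2.imread('pics/s5.png'); b=snap('side','s7')[:,:,::-1]
o=robot.get_obs(); print(o['position'],o['ft_force'],o['moment']); plan([.4953,.2115,.097],-.9); print(lifter())
crop('s7','m10',220,250,320,325,8)
E
```

```text
[0.49550411 0.21130891 0.09659823] [ 0.6843172  -0.32240848 -1.38768759] [-0.03537764 -0.10778879  0.03726507]
[ 0.02 -0.02 -0.04] [-0.11 -0.07  0.09]
(array([0.47256757, 0.36469955, 0.05082458]), array([0.52256254, 0.36399704, 0.05072692]), np.float64(89.1948233969622))
```

View pics/m10.png

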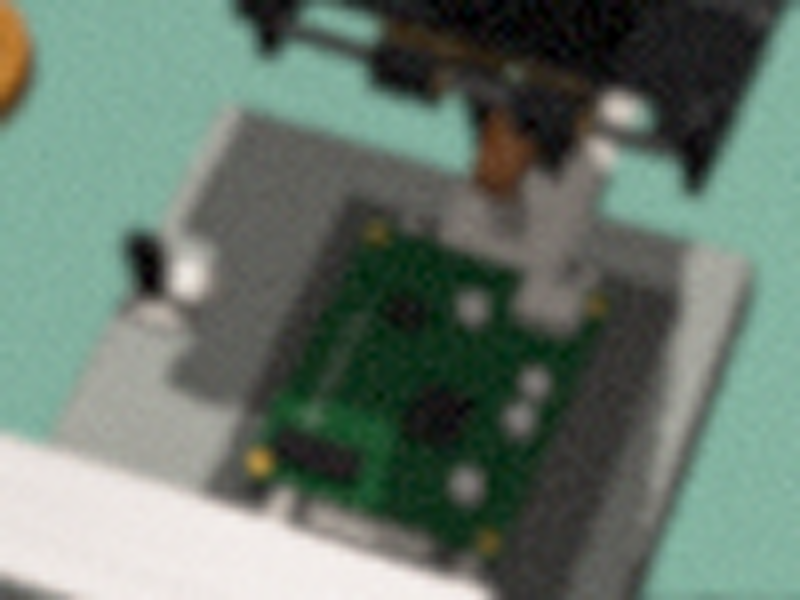

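The blade is fully under the board, with its tip visible past the board's back edge at crop (310–435, 510–550). The board has not moved and no force registers. Lifting slowly.

Request:
apply_moves:
  series:
    - [0,0,-0.3,-0.1,-0.1,0,0]
    - [0,0,-0.5,-0.1,-0.1,0,0]
    - [0,0,-0.7,-0.1,-0.1,0,0]
    - [0,0,-0.85,-0.1,-0.1,0,0]
    - [0,0,-1.0,-0.1,-0.1,0,0]

```text
time: 12.23
position: [0.4955, 0.2104, 0.1068]
tool_rot: [0.712, 0.702, -0.0, 0.0]
ft_force: [0.2, -0.2, -3.0]
grip_width: 0.0173
```

Request:
apply_moves:
  series:
    - [0,0,-0.15,0,0,0,0]
    - [0,0,-0.4,0,0,0,0]
    - [0,0,-0.8,0,0,0,0]
    - [0,0,-1.2,0,0,0,0]
    - [0,0,-1.6,0,0,0,0]

```text
time: 12.65
position: [0.4955, 0.2107, 0.123]
tool_rot: [0.712, 0.702, -0.0, 0.0]
ft_force: [0.3, 0.6, -3.2]
grip_width: 0.0174
```

Request:
apply_moves:
  series:
    - [0,0,-0.4,0,0,0,0]
    - [0,0,-0.8,0,0,0,0]
    - [0,0,-1.1,0,0,0,0]
    - [0,0,-1.2,0,0,0,0]
    - [0,0,-1.2,0,0,0,0]

```text
time: 13.07
position: [0.4957, 0.2108, 0.135]
tool_rot: [0.712, 0.702, -0.0, 0.0]
ft_force: [-0.5, -0.2, -2.3]
grip_width: 0.017
```

```bash
python3 - <<'E'
from h import *
b=snap('side','s8')
o=robot.get_obs(); print(o['position'],o['ft_force'],o['moment'],o['grip_width']); plan(o['position'],-.9); print(lifter())
q=px('side',[.497,.3065,.101]); print(q)
crop('s8','m11',220,240,320,315,8)
E
```

```text
[0.49559287 0.2107576  0.13476783] [ 0.41013473 -0.48418057 -2.39241992] [-0.22683406 -0.09803056  0.0392958 ] 0.017708923168493432
[0. 0. 0.] [-0.    0.03  0.06]
(array([0.47284731, 0.36408298, 0.08868131]), array([0.52284188, 0.3633464 , 0.08867933]), np.float64(89.15591295962201))
[271.77751225 290.40984287]
```

The picture limit is used up, so from here I'll measure with image code, using the board's four yellow corner marks.

```bash
cat >> h.py <<'E'
def marks(fn,c,z,ctr,rad=.085):
    im=cv2.imread(f'pics/{fn}.png'); im=cv2.resize(im,None,fx=4,fy=4,interpolation=cv2.INTER_CUBIC); hsv=cv2.cvtColor(im,cv2.COLOR_BGR2HSV)
    m=cv2.inRange(hsv,(20,110,70),(35,255,255)); n,_,s,cc=cv2.connectedComponentsWithStats(m)
    out=[]
    for i in range(1,n):
        if s[i,4]<12: continue
        P=w(c,cc[i][0]/4-.375,cc[i][1]/4-.375,z)
        if np.linalg.norm(P[:2]-ctr)<rad: out.append((P[:2].round(4).tolist(),int(s[i,4])))
    return out
E
python3 - <<'E'
from h import *
for f,z in [('s5',.061),('s7',.061),('s8',.0915)]:
    print(f,*marks(f,'side',z,np.array([.497,.3065])),sep='\n ')
E
```

```text
s5
 ([0.5388, 0.2576], 87)
 ([0.449, 0.2582], 42)
 ([0.5407, 0.3568], 163)
 ([0.4513, 0.3576], 128)
s7
 ([0.5394, 0.257], 43)
 ([0.4487, 0.2585], 41)
 ([0.5407, 0.3566], 163)
 ([0.4513, 0.358], 73)
s8
 ([0.5386, 0.2578], 38)
 ([0.4491, 0.2588], 37)
 ([0.5398, 0.3567], 125)
 ([0.4511, 0.3581], 69)
```

```bash
python3 - <<'E'
from h import *
def rack(fn,c):
    im=cv2.imread(f'pics/{fn}.png'); s=4; im=cv2.resize(im,None,fx=s,fy=s,interpolation=cv2.INTER_CUBIC)
    hsv=cv2.cvtColor(im,cv2.COLOR_BGR2HSV)
    m=((hsv[...,1]<45)&(hsv[...,2]>85)).astype(np.uint8)
    u,v=px(c,[.496,-.098,.006])*s; roi=np.zeros_like(m); r=int(32*s); u,v=int(u),int(v); roi[max(v-r,0):v+r,u-r:u+r]=1; m=m*roi
    m=cv2.morphologyEx(m,cv2.MORPH_CLOSE,np.ones((9,9))); n,l,st,_=cv2.connectedComponentsWithStats(m); i=1+st[1:,4].argmax()
    ct=max(cv2.findContours((l==i).astype(np.uint8),cv2.RETR_EXTERNAL,cv2.CHAIN_APPROX_NONE)[0],key=cv2.contourArea)
    P=np.array([w(c,x/s-.375,y/s-.375,.006)[:2] for x,y in ct[:,0]],np.float32)
    (cx,cy),(a,b),an=cv2.minAreaRect(P); print(fn,'area px',st[i,4],'rect',round(cx,4),round(cy,4),round(a,4),round(b,4),round(an,2))
    ap=cv2.approxPolyDP(P[:,None],.008,True)[:,0]; print(ap.round(4).tolist())
for f,c in [('top0','top'),('t1','top'),('t2','top'),('t3','top'),('side0','side'),('s1','side'),('s2','side'),('s4','side')]: 
    try: rack(f,c)
    except Exception as e: print(f,e)
E
```

```text
top0 area px 29074 rect 0.4955 -0.0975 0.1538 0.1239 88.34
[[0.5562000274658203, -0.02290000021457672], [0.43720000982284546, -0.021900000050663948], [0.43479999899864197, -0.17090000212192535], [0.5537999868392944, -0.17399999499320984]]
t1 area px 28974 rect 0.4958 -0.0978 0.1533 0.1233 88.35
[[0.5570999979972839, -0.02370000071823597], [0.43720000982284546, -0.022700000554323196], [0.43479999899864197, -0.17090000212192535], [0.5537999868392944, -0.17399999499320984]]
t2 area px 16066 rect 0.4952 -0.1212 0.1063 0.1232 88.32
[[0.5569999814033508, -0.10890000313520432], [0.4359999895095825, -0.06629999727010727], [0.43320000171661377, -0.16940000653266907], [0.5529999732971191, -0.17479999363422394]]
t3 area px 29318 rect 0.4961 -0.0876 0.1736 0.1234 88.35
[[0.5587999820709229, -0.026900000870227814], [0.5389999747276306, -0.0203000009059906], [0.519599974155426, -0.02969999983906746], [0.5109999775886536, -0.011599999852478504], [0.47350001335144043, -9.999999747378752e-05], [0.46639999747276306, -0.0066999997943639755], [0.48739999532699585, -0.006000000052154064], [0.486200004816
[... 564 characters left out ...]
0031232834]]
s2 area px 16802 rect 0.4919 -0.0994 0.1682 0.1283 87.73
[[0.5400000214576721, -0.18549999594688416], [0.5527999997138977, -0.17010000348091125], [0.5544999837875366, -0.0210999995470047], [0.4345000088214874, -0.015699999406933784], [0.42660000920295715, -0.12720000743865967]]
s4 area px 18719 rect 0.492 -0.1018 0.1723 0.1279 88.25
[[0.5386000275611877, -0.18729999661445618], [0.5527999997138977, -0.17010000348091125], [0.5544999837875366, -0.0210999995470047], [0.4345000088214874, -0.015699999406933784], [0.42989999055862427, -0.16990000009536743], [0.460999995470047, -0.18709999322891235], [0.4796999990940094, -0.17389999330043793], [0.5231999754905701, -0.17489999532699585]]
```

```bash
python3 - <<'E'
from h import *
for f in ['top0','t2','t3']: print(f,*marks(f,'top',.061,np.array([.497,.3065])),sep='\n ')
o=robot.get_obs();plan([.4956,.02,.135],-.9)
E
```

```text
top0
t2
 ([0.5442, 0.3567], 15)
 ([0.4539, 0.3573], 63)
t3
 ([0.5442, 0.3567], 15)
 ([0.5426, 0.2563], 56)
[-1.907e+01  2.800e-01 -1.000e-02] [-0.    0.03  0.06]
```

Request:
apply_moves:
  series:
    - [-0.3,0,0,0,0,0,0]
    - [-0.9,0,0,0,0,0,0]
    - [-1.8,0,0,0,0,0,0]
    - [-3.0,0,0,0,0,0,0]
    - [-4.4,0,0,0,0,0,0]

```text
time: 13.53
position: [0.4947, 0.1657, 0.1345]
tool_rot: [0.712, 0.702, -0.001, 0.0]
ft_force: [0.4, 0.7, -2.9]
grip_width: 0.0176
```

Request:
apply_moves:
  series:
    - [-1.5,0,0,0,0,0,0]
    - [-3,0,0,0,0,0,0]
    - [-4.5,0,0,0,0,0,0]
    - [-6,0,0,0,0,0,0]
    - [-7.5,0,0,0,0,0,0]

```text
time: 13.95
position: [0.4935, 0.0899, 0.1346]
tool_rot: [0.713, 0.702, -0.001, 0.0]
ft_force: [-0.5, 0.5, -2.8]
grip_width: 0.0175
```

Request:
apply_moves:
  series:
    - [-1.5,0,0,0,0,0,0]
    - [-3,0,0,0,0,0,0]
    - [-4.5,0,0,0,0,0,0]
    - [-6,0,0,0,0,0,0]
    - [-7.5,0,0,0,0,0,0]

```text
time: 14.37
position: [0.4923, 0.0149, 0.1347]
tool_rot: [0.713, 0.702, -0.0, 0.0]
ft_force: [0.8, -0.8, -2.3]
grip_width: 0.0175
```

Request:
apply_moves:
  series:
    - [-1.5,0,0,0,0,0,0]
    - [-3,0,0,0,0,0,0]
    - [-4.5,0,0,0,0,0,0]
    - [-6,0,0,0,0,0.1,0]
    - [-7.5,0,0,0,0,0.2,0]

```text
time: 14.78
position: [0.4911, -0.0601, 0.1348]
tool_rot: [0.714, 0.7, -0.0, 0.0]
ft_force: [-0.3, 0.9, -3.1]
grip_width: 0.0173
```

```bash
python3 -c "
from h import *
plan([.4917,-.194,.135],-1.66);print(robot.get_obs()['position'])"
```

```text
[-1.339e+01  3.200e-01 -1.000e-02] [-0.02  0.05  0.55]
[ 0.49106861 -0.06007269  0.13477643]
```

Request:
apply_moves:
  series:
    - [-1.5,0,0,0,0,0.1,0]
    - [-3,0.1,0,0,0,0.2,0]
    - [-4.5,0.1,0,0,0,0.3,0]
    - [-6,0.2,0,0,0,0.4,0]
    - [-7.4,0.3,0,0,0,0.5,0]

```text
time: 15.2
position: [0.4926, -0.1342, 0.1348]
tool_rot: [0.717, 0.697, -0.0, 0.0]
ft_force: [0.1, 1.1, -2.6]
grip_width: 0.017
```

Request:
apply_moves:
  series:
    - [-1.3,0,0,0,0,0,0]
    - [-2.5,0,0,0,0,0,0]
    - [-3.5,0,0,0,0,0,0]
    - [-4.4,0,0,0,0,0,0]
    - [-5.1,0,0,0,0,0,0]

```text
time: 15.62
position: [0.4918, -0.1843, 0.1348]
tool_rot: [0.717, 0.697, -0.0, 0.0]
ft_force: [-0.3, -0.3, -3.1]
grip_width: 0.0175
```

Request:
apply_moves:
  series:
    - [-0.5,0,0,0,0,0,0]
    - [-0.8,0,0,0,0,0,0]
    - [-0.9,0,0,0,0,0,0]
    - [-0.9,0,0,0,0,0,0]
    - [-0.9,0,0,0,0,0,0]

```text
time: 16.03
position: [0.4915, -0.1917, 0.1348]
tool_rot: [0.716, 0.698, -0.0, -0.0]
ft_force: [0.4, -0.0, -2.8]
grip_width: 0.0171
```

```bash
python3 - <<'E'
from h import *
plan([.4917,-.194,.135],-1.66);o=robot.get_obs(); print(o['position'],lifter()[2],o['ft_force'],o['moment'])
snap('side','s9'); snap('top','t9')
for f,c in [('s9','side'),('t9','top')]: print(f,*marks(f,c,o['position'][2]-.0485+.0055,np.array([.4957,-.0977])),sep='\n ')
E
```

```text
[-0.23  0.03 -0.02] [-0.04  0.01  0.14]
[ 0.49149223 -0.19174317  0.13482725] 88.47857462486108 [ 0.40596511 -0.0336781  -2.81636379] [-0.17476426 -0.04808035 -0.01192296]
s9
t9
 ([0.5425, -0.0468], 24)
```

```bash
python3 - <<'E'
from h import *
for f,c in [('s9','side'),('t9','top')]:
    im=cv2.imread(f'pics/{f}.png'); im=cv2.resize(im,None,fx=4,fy=4,interpolation=cv2.INTER_CUBIC); hsv=cv2.cvtColor(im,cv2.COLOR_BGR2HSV)
    u,v=px(c,[.4957,-.0977,.092]); print(f,u,v)
    g=cv2.inRange(hsv,(36,90,20),(80,255,140)); y=cv2.inRange(hsv,(15,70,45),(36,255,255))
    for nm,m,mn in(('g',g,800),('y',y,6)):
        n,_,s,cc=cv2.connectedComponentsWithStats(m)
        for i in range(1,n):
            p=cc[i]/4-.375
            if s[i,4]>mn and np.hypot(p[0]-u,p[1]-v)<40: print(nm,p.round(1),s[i].tolist(),w(c,*p,.0918)[:2].round(4))
E
```

```text
s9 318.3215119405901 193.15928904173643
g [317.4 194.5] [1210, 728, 136, 105, 6456] [ 0.4967 -0.091 ]
y [321.3 154.5] [1267, 607, 49, 32, 444] [ 0.5502 -0.2896]
y [334.1 157. ] [1321, 621, 34, 16, 223] [ 0.4994 -0.2924]
y [337.1 161.7] [1347, 644, 6, 8, 23] [ 0.4807 -0.2716]
y [327.8 162.3] [1308, 647, 13, 11, 62] [ 0.5129 -0.2567]
y [324.  169.8] [1297, 676, 2, 11, 16] [ 0.514  -0.2143]
y [329.5 170.1] [1318, 681, 4, 4, 11] [ 0.494  -0.2194]
y [324.3 172. ] [1298, 688, 3, 5, 10] [ 0.5092 -0.204 ]
y [302.1 200.8] [1205, 800, 11, 9, 74] [ 0.5371 -0.0462]
y [326.5 207.6] [1302, 827, 11, 10, 86] [ 0.448  -0.0449]
t9 328.608946940603 214.5110661179072
g [322.5 200.2] [1256, 793, 70, 24, 953] [ 0.5394 -0.0782]
y [312.3 199.4] [1245, 795, 12, 9, 86] [ 0.5412 -0.0471]
```

Request:
apply_moves:
  series:
    - [-0.1,0.1,0.3,0,0,0.1,0]
    - [-0.2,0.1,0.9,0,0,0.1,0]
    - [-0.2,0.1,1.8,0,0,0.1,0]
    - [-0.2,0.1,2.6,0,0,0.1,0]
    - [-0.2,0.1,3.3,0,0,0.1,0]

```text
time: 16.55
position: [0.4921, -0.194, 0.1005]
tool_rot: [0.717, 0.697, -0.0, -0.001]
ft_force: [-0.4, -0.2, -3.1]
grip_width: 0.0173
```

Request:
apply_moves:
  series:
    - [0,0,0.5,0,0,0,0]
    - [0,0,0.9,0,0,0,0]
    - [0,0,1.1,0,0,0,0]
    - [0,0,1.2,0,0,0,0]
    - [0,0,1.2,0,0,0,0]

```text
time: 16.97
position: [0.4926, -0.1943, 0.0897]
tool_rot: [0.717, 0.697, -0.0, 0.0]
ft_force: [0.4, 0.4, -2.7]
grip_width: 0.0173
```

```bash
cat >> h.py <<'E'
def m2(f,z,ctr):
    for c,b in(('side',(.0033,-.0007)),('top',(0,0))):
        fn=f'pics/{f}{c}.png'; im=cv2.imread(fn); im=cv2.resize(im,None,fx=4,fy=4,interpolation=cv2.INTER_CUBIC); hsv=cv2.cvtColor(im,cv2.COLOR_BGR2HSV)
        n,_,s,cc=cv2.connectedComponentsWithStats(cv2.inRange(hsv,(15,70,45),(36,255,255)))
        for i in range(1,n):
            P=w(c,*(cc[i]/4-.375),z)[:2]+b
            if s[i,4]>6 and np.linalg.norm(P-ctr)<.09: print(c,P.round(4),s[i,4])
E
python3 - <<'E'
from h import *
o=robot.get_obs(); print(o['position'],lifter()[2],o['ft_force']); plan([.4917,-.194,.09],-1.66)
snap('side','aside'); snap('top','atop'); m2('a',o['position'][2]-.043,np.array([.4957,-.0977]))
E
```

```text
[ 0.49255062 -0.19429076  0.08971077] 88.35362202163365 [ 0.41547791  0.43152363 -2.65590919]
[ 0.03 -0.09 -0.03] [-0.02  0.03  0.01]
side [ 0.5383 -0.1486] 32
side [ 0.54   -0.0486] 42
side [ 0.4545 -0.0468] 67
```

Request:
apply_moves:
  series:
    - [0,0,0.2,0,0,0,0]
    - [0,0,0.45,0,0,0,0]
    - [0,0,0.7,0,0,0,0]
    - [0,0,0.9,0,0,0,0]
    - [0,0,1.1,0,0,0,0]

```text
time: 17.48
position: [0.4925, -0.1943, 0.0786]
tool_rot: [0.717, 0.697, -0.0, 0.0]
ft_force: [0.3, -0.4, -1.5]
grip_width: 0.0173
```

Request:
apply_moves:
  series:
    - [0,0,0.2,0,0,0,0]
    - [0,0,0.4,0,0,0,0]
    - [0,0,0.5,0,0,0,0]
    - [0,0,0.6,0,0,0,0]
    - [0,0,0.6,0,0,0,0]

```text
time: 17.9
position: [0.4925, -0.1942, 0.0727]
tool_rot: [0.717, 0.697, -0.0, -0.0]
ft_force: [0.6, -0.3, -1.1]
grip_width: 0.0172
```

```bash
python3 - <<'E'
from h import *
o=robot.get_obs(); print(o['position'],lifter()[2],o['ft_force'],o['moment']); plan(o['position'],-1.66)
snap('side','bside'); snap('top','btop'); m2('b',.036,np.array([.4957,-.0977]))
E
```

```text
[ 0.4924729  -0.19424708  0.07271034] 88.3503806911166 [ 0.61529742 -0.34618449 -1.07395233] [-0.07636169 -0.01053231  0.0427091 ]
[0. 0. 0.] [-0.03  0.03  0.01]
side [ 0.5382 -0.1485] 35
side [ 0.5421 -0.0499] 39
side [ 0.454 -0.046] 78
```

The board is resting on the rails, centred within about 1 mm, and the wrist load has come off. Backing the blade out.

Request:
apply_moves:
  series:
    - [-0.3,0,0,0,0,0,0]
    - [-0.9,0,0,0,0,0,0]
    - [-1.7,0,0,0,0,0,0]
    - [-2.6,0,0,0,0,0,0]
    - [-3.6,0,0,0,0,0,0]

```text
time: 18.42
position: [0.4916, -0.2315, 0.073]
tool_rot: [0.717, 0.697, -0.0, 0.0]
ft_force: [-0.2, 0.9, -1.3]
grip_width: 0.0172
```

Request:
apply_moves:
  series:
    - [-1.2,0,0,0,0,0,0]
    - [-2.4,0,0,0,0,0,0]
    - [-3.6,0,0,0,0,0,0]
    - [-4.8,0,0,0,0,0,0]
    - [-6,0,0,0,0,0,0]

```text
time: 18.83
position: [0.4896, -0.2918, 0.0729]
tool_rot: [0.717, 0.697, -0.0, 0.0]
ft_force: [-0.7, -0.1, -2.6]
grip_width: 0.017
```

Request:
apply_moves:
  series:
    - [-1.2,0,0,0,0,0,0]
    - [-2.4,0,0,0,0,0,0]
    - [-3.6,0,0,0,0,0,0]
    - [-4.8,0,0,0,0,0,0]
    - [-6,0,0,0,0,0,0]

```text
time: 19.25
position: [0.488, -0.3514, 0.0729]
tool_rot: [0.717, 0.697, -0.0, 0.0]
ft_force: [0.1, -0.4, -1.1]
grip_width: 0.0173
```

Request:
apply_moves:
  series:
    - [-1,0,-0.5,0,0,0,0]
    - [-1.6,0,-2,0,0,0,0]
    - [-2,0,-4,0,0,0,0]
    - [-2,0,-7,0,0,0,0]
    - [-2,0,-10,0,0,0,0]

```text
time: 19.67
position: [0.4868, -0.3704, 0.1735]
tool_rot: [0.717, 0.697, -0.0, -0.001]
ft_force: [0.4, -0.1, -1.0]
grip_width: 0.0175
```

```bash
python3 - <<'E'
from h import *
o=robot.get_obs(); print(o['position'],lifter(.155)[:2])
plan([.67,-.2,.17],-8.2,2)
snap('side','cside'); snap('top','ctop'); m2('c',.036,np.array([.4957,-.0977]))
E
```

```text
[ 0.48683808 -0.37040572  0.17349596] (array([ 0.46630206, -0.21468608,  0.12771753]), array([ 0.51628054, -0.21615008,  0.12762289]))
[8.78 8.91 0.17] [-0.06 -0.03  3.26]
[9.28 8.39 0.17] [-0.06 -0.03  3.26]
side [ 0.5376 -0.149 ] 28
side [ 0.5402 -0.0495] 53
side [ 0.4533 -0.0469] 42
```

Request:
apply_moves:
  series:
    - [1.5,1.5,0,0,0,0.6,0]
    - [3.5,3.5,0,0,0,1.3,0]
    - [5.5,5.5,0,0,0,2,0]
    - [7.3,7.4,0,0,0,2.7,0]
    - [8.8,8.9,0,0,0,3.3,0]

```text
time: 20.18
position: [0.5797, -0.2832, 0.1721]
tool_rot: [0.737, 0.676, -0.0, -0.001]
ft_force: [-0.3, 0.1, -1.0]
grip_width: 0.0177
```

Request:
apply_moves:
  series:
    - [2,2,0,0,0,0.6,0]
    - [4,4,0,0,0,1.3,0]
    - [6,6,0,0,0,2,0]
    - [8,7.5,0,0,0,2.7,0]
    - [9.3,8.4,0,0,0,3.3,0]

```text
time: 20.6
position: [0.672, -0.197, 0.1716]
tool_rot: [0.756, 0.655, -0.0, -0.001]
ft_force: [0.3, -0.1, -1.4]
grip_width: 0.0171
```

```bash
python3 - <<'E'
from h import *
plan([.6715,-.1187,.06],-8.2)
E
```

```text
[ 7.74 -1.15 11.17] [-0.06 -0.04  0.02]
```

Request:
apply_moves:
  series:
    - [2,-0.3,2,-0.1,0,0,0]
    - [4,-0.6,4,-0.1,0,0,0]
    - [6,-0.9,6,-0.1,0,0,0]
    - [7.2,-1.1,8,-0.1,0,0,0]
    - [7.7,-1.1,9.5,-0.1,0,0,0]

```text
time: 21.02
position: [0.6687, -0.1186, 0.0748]
tool_rot: [0.755, 0.655, -0.001, -0.002]
ft_force: [-1.0, -0.3, -1.6]
grip_width: 0.018
```

Request:
apply_moves:
  series:
    - [0,0,0.8,0,0,0,0]
    - [0,0,1.3,0,0,0,0]
    - [0,0,1.7,0,0,0,0]
    - [0,0,1.7,0,0,0,0]
    - [0,0,1.7,0,0,0,0]

```text
time: 21.43
position: [0.6714, -0.1227, 0.0614]
tool_rot: [0.756, 0.654, 0.001, 0.001]
ft_force: [0.1, -0.4, -1.3]
grip_width: 0.0176
```

```bash
python3 - <<'E'
from h import *
plan([.6715,-.1187,.0485],-8.2); print(robot.get_obs()['ft_force'])
E
```

```text
[ 0.4  -0.05  1.29] [ 0.16  0.06 -0.1 ]
[ 0.07541408 -0.40812394 -1.27359887]
```

Request:
apply_moves:
  series:
    - [0,0,0.3,0,0,0,0]
    - [0,0,0.6,0,0,0,0]
    - [0,0,0.9,0,0,0,0]
    - [0,0,1.1,0,0,0,0]
    - [0,0,1.15,0,0,0,0]

```text
time: 21.85
position: [0.6705, -0.1216, 0.0488]
tool_rot: [0.756, 0.654, 0.0, 0.0]
ft_force: [0.0, 0.4, -0.9]
grip_width: 0.017
```

Request:
apply_moves:
  series:
    - [0,0,0.1,0,0,0,0]
    - [0,0,0.15,0,0,0,0]
    - [0,0,0.15,0,0,0,0]
    - [0,0,0.15,0,0,0,0]

```text
time: 22.18
position: [0.6708, -0.1216, 0.0483]
tool_rot: [0.756, 0.654, 0.0, 0.001]
ft_force: [-2.6, 0.0, 4.2]
grip_width: 0.0174
```

The blade has touched down at 4 N. Releasing and retreating.

Request:
apply_moves:
  series:
    - [0,0,-0.05,0,0,0,0.3]
    - [0,0,-0.05,0,0,0,0.7]
    - [0,0,-0.05,0,0,0,1]
    - [0,0,-0.05,0,0,0,1]
    - [0,0,-0.05,0,0,0,1]

```text
time: 22.6
position: [0.6711, -0.1217, 0.0482]
tool_rot: [0.756, 0.654, 0.0, 0.001]
ft_force: [0.1, -0.1, -0.6]
grip_width: 0.0432
```

Request:
apply_moves:
  series:
    - [0,0,0,0,0,0,1]
    - [0,0,0,0,0,0,1]
    - [0,0,0,0,0,0,1]
    - [0,0,0,0,0,0,1]
    - [0,0,0,0,0,0,1]

```text
time: 23.02
position: [0.6709, -0.1217, 0.0483]
tool_rot: [0.756, 0.654, 0.0, 0.001]
ft_force: [-0.6, 0.7, -0.3]
grip_width: 0.0764
```

Request:
apply_moves:
  series:
    - [0,0,-1,0,0,0,1]
    - [0,0,-3,0,0,0,1]
    - [0,0,-6,0,0,0,1]
    - [0,0,-9,0,0,0,1]
    - [0,0,-12,0,0,0,1]

```text
time: 23.43
position: [0.6705, -0.1215, 0.1701]
tool_rot: [0.756, 0.654, 0.0, 0.001]
ft_force: [0.6, -1.3, -0.7]
grip_width: 0.0868
```

Request:
apply_moves:
  series:
    - [-4,0,-1,0,0,0,1]
    - [-8,0,-2,0,0,0,1]
    - [-12,0,-3,0,0,0,1]
    - [-16,0,-4,0,0,0,1]
    - [-20,0,-5,0,0,0,1]

```text
time: 23.85
position: [0.6415, -0.321, 0.2201]
tool_rot: [0.756, 0.655, 0.0, 0.001]
ft_force: [0.5, -0.7, -0.7]
grip_width: 0.0871
```

Request:
apply_moves:
  series:
    - [-4,0,0,0,0,0,1]
    - [-8,0,0,0,0,0,1]
    - [-11,0,0,0,0,0,1]
    - [-13,0,0,0,0,0,1]
    - [-13,0,0,0,0,0,1]

```text
time: 24.27
position: [0.6214, -0.4539, 0.219]
tool_rot: [0.758, 0.652, -0.001, 0.002]
ft_force: [0.4, -0.6, 0.6]
grip_width: 0.0871
```

```bash
python3 - <<'E'
from h import *
o=robot.get_obs(); print(o['position'],o['ft_force'],o['grip_width'])
robot.camera('side'); snap('side','dside'); snap('top','dtop'); m2('d',.036,np.array([.4957,-.0977]))
# lifter blade (z=2.5mm): pale steel in top picture
im=cv2.imread('pics/dtop.png'); im=cv2.resize(im,None,fx=4,fy=4,interpolation=cv2.INTER_CUBIC); hsv=cv2.cvtColor(im,cv2.COLOR_BGR2HSV)
for nm,m,P,z in (('blade',((hsv[...,1]<45)&(hsv[...,2]>100)).astype(np.uint8),[.69,-.03,.0025],.0025),('board',cv2.inRange(hsv,(40,130,30),(80,255,170)),[.4957,-.0977,.036],.036)):
    u,v=px('top',P)*4; n,l,s,c=cv2.connectedComponentsWithStats(m)
    ids=[i for i in range(1,n) if s[i,4]>400 and np.hypot(*(c[i]-[u,v]))<100]
    for i in ids:
        ct=max(cv2.findContours((l==i).astype(np.uint8),cv2.RETR_EXTERNAL,cv2.CHAIN_APPROX_NONE)[0],key=cv2.contourArea)
        Q=np.array([w('top',x/4-.375,y/4-.375,z)[:2] for x,y in ct[:,0]],np.float32); print(nm,s[i,4],np.round(np.array(sum(map(lambda t:list(t) if isinstance(t,tuple) else [t],cv2.minAreaRect(Q)),[])),4))
E
```

```text
[ 0.62141455 -0.453938    0.21902856] [ 0.38254678 -0.63206115  0.57026535] 0.08706595488272949
side [ 0.5382 -0.1479] 44
side [ 0.4525 -0.144 ] 9
side [ 0.5409 -0.0487] 23
side [ 0.4537 -0.0463] 71
top [ 0.45   -0.1467] 91
blade 9283 [ 6.84800e-01 -3.80000e-02  1.44600e-01  5.48000e-02  8.19121e+01]
```

```bash
python3 -c "
from rig import robot
print(robot.hand_in())"
```

```text
the job is handed in; nothing more can be done
None
```

The job is done and handed in at about 24 s of the 72 s allowed. I slid the latch and the cover sprang open. I then carried the board on the larger lifter from the preheater to the silver rack, and laid the lifter back on its original spot.

**Last checks:**
- **Board position:** about 1 mm from the rack's centre, at (0.4963, −0.0967) against (0.4957, −0.0977).
- **Board angle:** about 88.4° against 88.3° for the rack. The single readings behind that average spread by about 1°.
- **Lifter:** set down on bench contact of about 4 N, at 81.9° (it started at 81.8°). It is roughly 8 cm clear of the rack.
- **Forces:** all readings at the ends of moves stayed at a few newtons, and the gripper is open and away from everything.

**Disagreements and gaps:**
- The two cameras disagreed by about 3 mm in x, so I corrected the side camera to match the top one.
- In the last top picture, only one corner mark of the board could be found. It agreed with the side view.
- After the 12-picture limit I relied on image code, so I did not look at the final scene. I also did not check that the other things on the bench were still in place.

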